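# Pack the dried handles into the free pockets

## Task

Pack every finished tool handle, those hanging on the drying rack and the one in the small stand, foot down and fully home in the packing block, one to a pocket. Most of the pockets are already full under their cork pads and look just like the empty ones, so feel for the empty ones: the pad gives way only where a pocket is empty. When all the handles are packed, switch the drying fan off by throwing its lever fully over, away from the robot, and leave the oil bottle, the tin and the screwdriver where they are.

Things in the scene. Friction and masses are not known exactly. Their poses are not given: they have to be found in the camera images.
- crate: plywood packing block, fixed, 240 by 240 by 90 mm high, with nine square pockets (3 by 3), 50 mm wide inside, 74 mm apart. Each is closed by a cork pad, its top 3 mm below the block's top. Four pockets (others each time) are empty, five full. A packed handle's underside stands 21 mm above the block's. Origin: centre of the underside; z up.
- pocket0 (a point): centre of the mouth of pocket 0, level with the block's top; axes as the block's. If the pocket is empty its pad is on a weak spring: it sinks up to 66 mm under 0.4 to 0.9 N (a handle's weight suffices) and comes back when let go; if full, the pad is rigid
- pocket1 (a point): centre of the mouth of pocket 1, level with the block's top; axes as the block's. If the pocket is empty its pad is on a weak spring: it sinks up to 66 mm under 0.4 to 0.9 N (a handle's weight suffices) and comes back when let go; if full, the pad is rigid
- pocket2 (a point): centre of the mouth of pocket 2, level with the block's top; axes as the block's. If the pocket is empty its pad is on a weak spring: it sinks up to 66 mm under 0.4 to 0.9 N (a handle's weight suffices) and comes back when let go; if full, the pad is rigid
- pocket3 (a point): centre of the mouth of pocket 3, level with the block's top; axes as the block's. If the pocket is empty its pad is on a weak spring: it sinks up to 66 mm under 0.4 to 0.9 N (a handle's weight suffices) and comes back when let go; if full, the pad is rigid
- pocket4 (a point): centre of the mouth of pocket 4, level with the block's top; axes as the block's. If the pocket is empty its pad is on a weak spring: it sinks up to 66 mm under 0.4 to 0.9 N (a handle's weight suffices) and comes back when let go; if full, the pad is rigid
- pocket5 (a point): centre of the mouth of pocket 5, level with the block's top; axes as the block's. If the pocket is empty its pad is on a weak spring: it sinks up to 66 mm under 0.4 to 0.9 N (a handle's weight suffices) and comes back when let go; if full, the pad is rigid
- pocket6 (a point): centre of the mouth of pocket 6, level with the block's top; axes as the block's. If the pocket is empty its pad is on a weak spring: it sinks up to 66 mm under 0.4 to 0.9 N (a handle's weight suffices) and comes back when let go; if full, the pad is rigid
- pocket7 (a point): centre of the mouth of pocket 7, level with the block's top; axes as the block's. If the pocket is empty its pad is on a weak spring: it sinks up to 66 mm under 0.4 to 0.9 N (a handle's weight suffices) and comes back when let go; if full, the pad is rigid
- pocket8 (a point): centre of the mouth of pocket 8, level with the block's top; axes as the block's. If the pocket is empty its pad is on a weak spring: it sinks up to 66 mm under 0.4 to 0.9 N (a handle's weight suffices) and comes back when let go; if full, the pad is rigid
- rack: dark steel drying rack, fixed: cross-bar 340 mm long (own y), 20 thick, 155 to 195 mm above the bench, on two posts; three steel pegs 110 mm apart point along own -x (to the robot). A peg is a 10 mm rod, axis 180 mm above the bench, ending 92 mm from the bar's middle, its last 10 mm bent up by 8 mm. Origin: under the bar's middle, at bench level.
- handle0_mid (a point): wooden tool handle 140 mm long, 0.22 kg: round foot 42 mm thick, 80 mm long; above it a flat hanging eye 46 mm wide (own y), 14 thick (own x), 60 high, its opening 26 mm wide, 96 to 128 mm above the underside. Point: its middle, 70 mm above the underside; z from foot to eye. Starts hung on a peg, 70 mm from the bar's middle, x along the peg; lift it 8 to 22 mm (15 is best) to clear the peg's tip. Two or three of handles 0 to 2 are there.
- handle1_mid (a point): wooden tool handle 140 mm long, 0.22 kg: round foot 42 mm thick, 80 mm long; above it a flat hanging eye 46 mm wide (own y), 14 thick (own x), 60 high, its opening 26 mm wide, 96 to 128 mm above the underside. Point: its middle, 70 mm above the underside; z from foot to eye. Starts hung on a peg, 70 mm from the bar's middle, x along the peg; lift it 8 to 22 mm (15 is best) to clear the peg's tip. Two or three of handles 0 to 2 are there.
- handle2_mid (a point): wooden tool handle 140 mm long, 0.22 kg: round foot 42 mm thick, 80 mm long; above it a flat hanging eye 46 mm wide (own y), 14 thick (own x), 60 high, its opening 26 mm wide, 96 to 128 mm above the underside. Point: its middle, 70 mm above the underside; z from foot to eye. Starts hung on a peg, 70 mm from the bar's middle, x along the peg; lift it 8 to 22 mm (15 is best) to clear the peg's tip. Two or three of handles 0 to 2 are there.
- handle3_mid (a point): wooden tool handle 140 mm long, 0.22 kg: round foot 42 mm thick, 80 mm long; above it a flat hanging eye 46 mm wide (own y), 14 thick (own x), 60 high, its opening 26 mm wide, 96 to 128 mm above the underside. Point: its middle, 70 mm above the underside; z from foot to eye. Starts upright in the stand, its underside 6 mm above the bench.
- stand: low aluminium block lying loose on the bench, 110 by 110 by 30 mm, 0.7 kg, with a square socket in its middle, 48 mm wide and 24 mm deep, in which handle 3 stands; it need not be kept in place. Origin: centre of its underside
- switch (a joint): lever of the fan's switch: 0 = leaning to the robot (on), 1.0 rad = thrown fully over away from the robot (off); it starts between 0 and 0.2, swings in the fan's x-z plane and stays where it is left, with slight friction
- switch_tip (a point): tip of the fan's lever
- fan: drying fan, fixed: grey switch box 90 (x) by 80 (y) by 60 mm high with the lever on its top (lever 70 mm long, pivot above the box's middle), and a round fan housing of 150 mm diameter at its -y side, up to 160 mm high, beginning 45 mm from the box's middle. Origin: centre of the box's underside; x is the way the lever is thrown.
- oil: bystander: oil bottle, 60 mm in diameter, 150 mm high, standing; origin at its underside
- tin: bystander: finish tin, 80 mm in diameter, 90 mm high, standing; origin at its underside
- driver: bystander: screwdriver lying on the bench; origin at the middle of its underside

How it is judged (in metres and radians):
On the way, in this order (a step that is already met when the one before it is completed fails the run):
1. every handle that is there stands fully home in an empty pocket (z of handle0_mid in the frame of crate between 0.07 and 0.105 m and angle between each of handle0_mid, handle1_mid, handle2_mid, handle3_mid's own z axis and vertical below 0.2 rad and x of handle0_mid in the frame of crate between -0.11 and 0.11 m and y of handle0_mid in the frame of crate between -0.11 and 0.11 m and z of handle1_mid in the frame of crate between 0.07 and 0.105 m and x of handle1_mid in the frame of crate between -0.11 and 0.11 m and y of handle1_mid in the frame of crate between -0.11 and 0.11 m and z of handle2_mid in the frame of crate between 0.07 and 0.105 m and x of handle2_mid in the frame of crate between -0.11 and 0.11 m and y of handle2_mid in the frame of crate between -0.11 and 0.11 m and z of handle3_mid in the frame of crate between 0.07 and 0.105 m and x of handle3_mid in the frame of crate between -0.11 and 0.11 m and y of handle3_mid in the frame of crate between -0.11 and 0.11 m), for 0.2 s.
2. then the fan's lever is thrown fully over (value of joint switch above 0.85 rad), for 0.2 s.
At the end, for the whole second after the job is handed in: every handle that is there stands in a pocket of the block, foot down, its middle 70 to 105 mm above the block's underside (about 91 mm when home), tilted less than 0.2 rad, at rest; the fan's lever is past 0.85 rad (all of step 1 and linear speed of each of handle0, handle1, handle2, handle3 below 0.03 m/s and value of joint switch above 0.85 rad); the robot touches nothing.
It fails at once if the oil bottle is moved more than 40 mm (distance of oil from where it was at the start of the episode above 0.04 m).
It fails at once if the finish tin is moved more than 40 mm (distance of tin from where it was at the start of the episode above 0.04 m).
It fails at once if the screwdriver is moved more than 40 mm (distance of driver from where it was at the start of the episode above 0.04 m).
Of handle0, handle1, handle2 only 2 to 3 are there at a start; the rules pass over those that are not, and their reading is None.
At some moment in a run one of stand may be knocked a few centimetres aside while the robot is not near it.
It also fails if it takes over 210 s, if anything falls off the work surface, if the arm or the gripper's body presses on something with over 40 N, if the wrist force passes 120 N, or if a joint passes its speed limit or range.

## Robot

A 6-joint arm with a two-finger parallel gripper is mounted at the origin on the work surface. World frame = base frame: x ahead of the robot, y to its left, z up, the work surface at z = 0. Lengths are in m, angles in degrees, forces in N, time in s.
With the tool pointing down it reaches from about 0.3 to 0.75 m from the base axis. Payload 8.5 kg.
Tool frame: the origin (TCP) lies midway between the tips of the shut fingers; the grasp point (between the pads) lies 19 mm behind it (env.tcp_to_grasp is the z of the grasp point in the tool frame, in m); z points along the fingers, y is the line along which they close (so a half turn about z gives the same grasp; the last joint's range is limited). The gripper opens to 85 mm and grips with 20 to 120 N. Pads are 22 mm wide; open, the fingers measure 114 mm over their backs; the gripper's body (76 mm by 85 mm) begins 54 mm behind the grasp point. The pads swing forward as they close: fully open they stand 13 mm farther back than shut.
Start: joints at [-80.919, 21.807, 74.336, -0, 83.858, -12.336], TCP at [0.201, -0.512, 0.231] pointing down, gripper open.
Joint ranges: [-178.18, 178.18], [-50.72, 133.34], [12.68, 142.11], [-81.47, 261.47], [9.98, 163.14], [-165.26, 165.26]. Speed limits (degrees/s): [136.94, 136.94, 180, 180, 180, 180].

## Interface

Orientations are given as a 3x3 rotation matrix whose columns are the frame's x, y, z axes.
In Python, from rig import env, imaging, job, models gives the robot as it stands. The module is installed in compiled form; this text tells all that it offers.
- The arm moves only by the tool jog_arm, never from a script. Its argument "plan" is text: rows parted by semicolons, each of 7 numbers parted by spaces: the turn, a rotation vector about the tool's x, y, z in degrees, then the shift along the tool's x, y, z in cm, then the closure in counts, from 0 (fully open) to 255 (shut). In form: rx ry rz x y z claw; .... A call has 1 to 10 rows; each row shifts and turns the commanded pose from where the row before left it, along the tool's axes as they then stand; what a row does not reach is not made up. A row lasts 1/12 s, in which the tool goes at most 41.7 mm and 7.16 degrees, less where a joint would pass 70% of its speed; a pose out of reach is approached as far as the arm can. A call with a gripper value outside its range is refused whole. The fingers move at their own pace and stop on an object; "grip_force" is the grip in N (left out, the last holds). Time passes only in rows, so rows that do not move let the fingers close. It gives the time, the measured TCP pose, the force, the opening and the grip force at its end, in the units of the state.
- env.observe(): the state, without advancing time (a new reading comes with each control period).
- imaging.get_image(name): name is "scene" or "side" or "wrist"; returns a dict with "pixels" (400x640x3 uint8, red, green, blue), "depth" (400x640 float32, m along the optical axis (not along the pixel's ray), 0 where there is no reading), "fov_y" (degrees; the focal length in pixels is half the picture's height over the tangent of half this angle, whatever the lens; pixels are square), "cx", "cy" (the principal point, pixels), "distortion" ([k1, k2, p1, p2, k3] as OpenCV has them; the pictures are not rectified), "world_from_camera" (4x4, takes a point from camera to world coordinates). Camera axes: x right, y down, z forward; pixel columns grow to the right and rows downward; lengths in m; the calibration is good to about 2 mm. A picture is of the moment at which its call begins.
- job.close_job(): hands the job in; it is judged then, once.
Trained networks look in the newest picture that a camera, given by its name, has taken for a name from the list of things; names that differ only in an ending like _2 or _b are one class to them, and where a whole thing is asked for, a point or a joint stands for the part that bears it (a point fixed in the world has none). Each returns a list of dicts, best first, with "confidence" (0 to 1); they miss things now and then, are a little off and sometimes report something else, mostly with a low value. They report only what shows in the picture. A call takes as long as a camera call.
- models.outline_of(camera, query): "region" (400x640 bool, what is visible of it) and "bbox" ([centre column, centre row, width, height] in pixels, round what is visible of it).
- models.tip_of(camera, query): "at" ([column, row] in pixels: a listed point, or the origin of a listed thing).
The state is a dict: "time_s": time; "q": joint angles; "qvel": joint speeds; "joint_efforts": joint torques, N m; "position": TCP position; "tool_rot": TCP orientation; "ft_force": force on the tool from outside, world axes, zero at the start; "wrist_torque": the same for the moment, N m; "grip_width": finger opening in m; "gripper_force": force on a finger pad.
Only numpy, scipy, OpenCV 4.12 (cv2) and the standard library are available. Lean on these libraries where they do the work, as an engineer would, in place of code of your own. Each camera call takes 0.05 s, during which the arm holds its last target. There are 200 camera calls.

## Working session

There is one attempt and no reset: what is moved stays moved. The work goes in short steps, Python scripts to look and compute and a tool call to move; the robot and the scene stay as the last step left them, time stands still between calls to the robot, and variables do not carry over. Pictures are saved under pics/ and viewed, at most 14 in all, crops included, and the job is handed in when it is done.

Besides the shell and the picture viewer there is one more tool, called after "Emit:" as name(argument=value, ...), one argument or row to a line, values as JSON. jog_arm: Moves the arm, as the interface text tells. Its arguments: {"type":"object","properties":{"plan":{"type":"string"},"grip_force":{"type":"number"}},"required":["plan"]}

```bash
mkdir -p pics
python3 - <<'E'
from rig import env, imaging
import cv2,numpy as np
print(env.observe())
for n in ("scene","side"):
    im=imaging.get_image(n); cv2.imwrite(f"pics/{n}0.png",im["pixels"][:,:,::-1]); print(n,im["fov_y"],im["cx"],im["cy"],im["distortion"],np.round(im["world_from_camera"],3).tolist())
E
```

```text
{'time_s': 0.0, 'q': array([-8.09202127e+01,  2.18409082e+01,  7.43852538e+01, -1.15980001e-03,
        8.38604352e+01, -1.23341600e+01]), 'qvel': array([ 0.12223298,  0.02045709, -0.04371221,  0.10781987,  0.02613807,
       -0.01257335]), 'joint_efforts': array([-1.11669575e-03, -4.48457050e+01, -2.31281537e+01, -2.41410162e-04,
        4.74306406e-03,  3.25937822e-05]), 'position': array([ 0.20076458, -0.51171808,  0.23070962]), 'tool_rot': array([[ 9.30966211e-01,  3.65105255e-01, -2.58388556e-04],
       [ 3.65105221e-01, -9.30965069e-01,  1.48929106e-03],
       [ 3.03197273e-04, -1.48081867e-03, -9.99998858e-01]]), 'ft_force': array([0.08541642, 0.53496165, 0.02337975]), 'wrist_torque': array([0.07086322, 0.00215795, 0.02552252]), 'gripper_force': 0.0, 'grip_width': 0.08539620461556997}
scene 57.53511487919158 312.2524560007326 201.11921415540778 [0.01278727 0.         0.         0.         0.        ] [[-0.019, 0.683, -0.73, 1.385], [1.0, 0.007, -0.019, 0.041], [-0.009, -0.73, -0.683, 0.875], [0.0, 0.0, 0.0, 1.0]]
side 42.17461922272571 321.07875901833387 204.21304418372515 [-0.1423017  0.         0.         0.         0.       ] [[-0.986, -0.121, 0.112, 0.367], [-0.164, 0.784, -0.599, 1.015], [-0.015, -0.609, -0.793, 1.408], [0.0, 0.0, 0.0, 1.0]]
```

View pics/scene0.png

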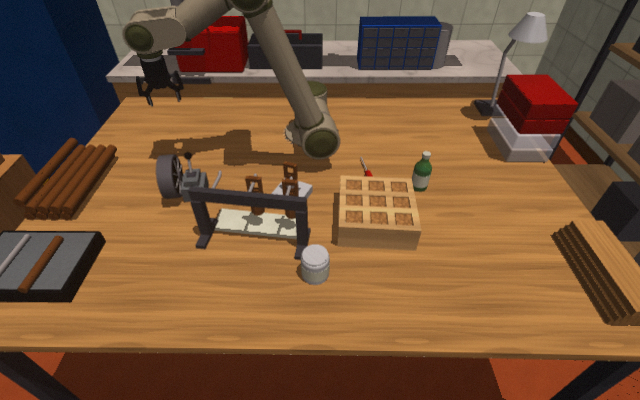

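View pics/side0.png

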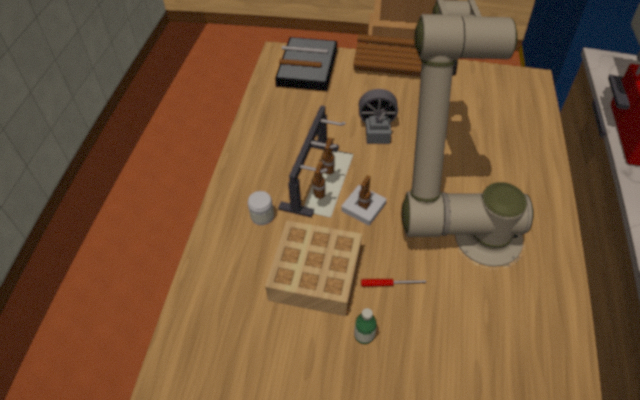

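The scene view shows the crate (377,210), oil (422,172), tin (315,265), the driver (366,168) and the rack (250,200) with two handles. The third handle is in the stand (290,185), and the fan is at (190,180). Next I'll measure them from the depth images.

```bash
cat > h.py <<'E'
from rig import env, imaging, job, models
import cv2,numpy as np
np.set_printoptions(precision=4,suppress=True)
def grab(n):
    im=imaging.get_image(n); d=im["depth"]; H,W=d.shape
    f=H/2/np.tan(np.radians(im["fov_y"]/2)); K=np.array([[f,0,im["cx"]],[0,f,im["cy"]],[0,0,1.]])
    uv=np.stack(np.meshgrid(np.arange(W),np.arange(H)),-1).reshape(-1,1,2).astype(np.float64)
    n2=cv2.undistortPoints(uv,K,np.array(im["distortion"],float)).reshape(H,W,2)
    ray=np.concatenate([n2,np.ones((H,W,1))],-1); T=np.array(im["world_from_camera"])
    P=(ray*d[...,None])@T[:3,:3].T+T[:3,3]; P[d<=0]=np.nan
    return im,P,ray@T[:3,:3].T,T[:3,3]
def rect(pts):
    r=cv2.minAreaRect((pts[:,:2]*1000).astype(np.float32)); return r
E
python3 - <<'E'
from h import *
for cam in ("side","scene"):
    im,P,R,C=grab(cam)
    for q in ("crate","rack","handle0_mid","handle3_mid","stand","fan","switch_tip","oil","tin","driver"):
        for o in models.outline_of(cam,q)[:3]:
            if o["confidence"]<.3: continue
            p=P[o["region"]]; p=p[~np.isnan(p[:,0])]
            if len(p)<5: continue
            print(cam,q,round(o["confidence"],2),len(p),"lo",np.percentile(p,2,axis=0),"hi",np.percentile(p,98,axis=0),"med",np.median(p,axis=0))
            if q in("crate","stand","fan"):
                zt=np.percentile(p[:,2],{"crate":90,"stand":60,"fan":50}[q]); t=p[abs(p[:,2]-{"crate":.09,"stand":.03,"fan":.06}[q])<.006]
                if len(t)>5: print("   rect",rect(t), "zt",zt)
    for q in ("switch_tip","handle0_mid","handle3_mid","fan","rack","crate"):
        for o in models.tip_of(cam,q)[:3]:
            if o["confidence"]>.3:
                u,v=np.round(o["at"]).astype(int); print(cam,"tip",q,round(o["confidence"],2),o["at"],P[v,u])
E
```

```text
side crate 0.63 5138 lo [0.4153 0.108  0.0012] hi [0.6574 0.3499 0.0944] med [0.5305 0.2648 0.0868]
   rect ((537.4588012695312, 225.296142578125), (245.05519104003906, 241.23739624023438), 86.44586944580078) zt 0.09189247147702659
side rack 0.76 3030 lo [ 0.502  -0.3194 -0.0052] hi [0.6857 0.009  0.1972] med [ 0.6002 -0.1049  0.0156]
side handle3_mid 0.73 3266 lo [ 0.4985 -0.3252 -0.0056] hi [0.69   0.0088 0.1972] med [ 0.6    -0.1127  0.0138]
side handle3_mid 0.54 352 lo [ 0.3988 -0.1437  0.0031] hi [ 0.4398 -0.0324  0.1477] med [ 0.4177 -0.0425  0.0825]
side stand 0.78 805 lo [ 0.3577 -0.1035 -0.0014] hi [0.4852 0.0109 0.0351] med [ 0.4202 -0.0326  0.0271]
   rect ((420.9325256347656, -52.78923034667969), (113.2368392944336, 111.26359558105469), 65.48302459716797) zt 0.02827041538294388
side fan 0.67 1660 lo [ 0.3531 -0.4886  0.0103] hi [ 0.4815 -0.357   0.1592] med [ 0.4127 -0.438   0.089 ]
   rect ((408.8722839355469, -405.1781311035156), (132.1348114013672, 97.14196014404297), 7.618725776672363) zt 0.08897705213773299
side fan 0.32 5068 lo [0.4154 0.1075 0.0016] hi [0.6578 0.34
[... 2109 characters left out ...]
 -0.1324  0.1964] med [ 0.5664 -0.1526  0.1541]
scene oil 0.93 565 lo [0.3613 0.3722 0.002 ] hi [0.3993 0.4265 0.1478] med [0.3883 0.3953 0.077 ]
scene tin 0.6 1016 lo [ 0.7262 -0.0078  0.0024] hi [0.7982 0.0667 0.0907] med [0.7809 0.0301 0.0787]
scene tin 0.33 266 lo [ 0.436  -0.0682  0.046 ] hi [ 0.595  -0.0236  0.1962] med [ 0.5798 -0.046   0.1639]
scene driver 0.46 43 lo [0.2137 0.2042 0.0121] hi [0.3397 0.2332 0.0243] med [0.3136 0.22   0.02  ]
scene tip switch_tip 0.44 [189.8, 152.9] [ 0.385  -0.3961  0.1566]
scene tip fan 0.92 [198.3, 192.9] [ 0.6204 -0.3036  0.1873]
scene tip rack 0.58 [252.1, 238.3] [ 0.6219 -0.173  -0.0027]
scene tip crate 0.63 [371.1, 219.5] [0.6233 0.196  0.0853]
```

Run:
```python
from h import *
A={}
for cam in ("side","scene"):
    im,P,R,C=grab(cam); p=P.reshape(-1,3); c=im["pixels"].reshape(-1,3).astype(int); ok=~np.isnan(p[:,0]); p,c=p[ok],c[ok]
    top=p[(p[:,2]>.19)&(p[:,2]<.203)&(p[:,0]>.5)&(p[:,0]<.72)&(p[:,1]>-.36)&(p[:,1]<.04)]
    print(cam,"bar",rect(top),len(top))
    z=(p[:,0]>.44)&(p[:,0]<.62)&(p[:,1]>-.32)&(p[:,1]<.0)&(p[:,2]>.03)&(p[:,2]<.235)&(c[:,0]>c[:,2]+25)
    h=p[z]; 
    for y0 in np.arange(-.32,0,.02):
        s=h[(h[:,1]>=y0)&(h[:,1]<y0+.02)]
        if len(s)>5: print("  y",round(y0,2),len(s),s.min(0),s.max(0))
    h=p[(abs(p[:,0]-.42)<.06)&(abs(p[:,1]+.05)<.06)&(p[:,2]>.04)&(p[:,2]<.16)]
    for z0 in (.05,.09,.12,.135):
        s=h[abs(h[:,2]-z0)<.01]
        if len(s)>5: print("  h3",z0,len(s),s.min(0),s.max(0),s.mean(0))
    h=h[h[:,2]>.1]; print("  eye",rect(h),h[:,2].max())
    t=p[(p[:,2]>.083)&(p[:,2]<.098)&(abs(p[:,0]-.54)<.15)&(abs(p[:,1]-.225)<.15)]
    print("  crate",rect(t),t.mean(0))
    l=p[(p[:,2]>.07)&(p[:,2]<.165)&(abs(p[:,0]-.4)<.07)&(abs(p[:,1]+.39)<.045)]
    for z0 in np.arange(.08,.165,.01):
        s=l[abs(l[:,2]-z0)<.005]
        if len(s): print("  lev",round(z0,2),len(s),np.median(s,0))
    im=im["pixels"]
    if cam=="side": cv2.imwrite("pics/s1.png",cv2.resize(im[80:330,230:450],None,fx=2.4,fy=2.4,interpolation=cv2.INTER_CUBIC)[:,:,::-1])
    else: cv2.imwrite("pics/s2.png",cv2.resize(im[140:300,140:440],None,fx=2.6,fy=2.6,interpolation=cv2.INTER_CUBIC)[:,:,::-1])
```

```text
side bar ((582.5975341796875, -156.0270233154297), (341.0966491699219, 105.891357421875), 82.66468048095703) 542
  y -0.32 32 [ 0.5875 -0.32    0.0319] [ 0.619  -0.3029  0.1961]
  y -0.28 18 [ 0.5228 -0.2742  0.1756] [ 0.6192 -0.2606  0.1977]
  y -0.26 15 [ 0.5188 -0.2598  0.179 ] [ 0.5704 -0.2521  0.1933]
  y -0.18 25 [ 0.545  -0.1775  0.1329] [ 0.6157 -0.1602  0.2022]
  y -0.16 86 [ 0.5348 -0.1594  0.0771] [ 0.6191 -0.1402  0.2023]
  y -0.14 161 [ 0.538  -0.1397  0.0595] [ 0.6194 -0.1263  0.2014]
  y -0.08 9 [ 0.5614 -0.0694  0.1478] [ 0.5714 -0.06    0.2001]
  y -0.06 79 [ 0.5504 -0.0593  0.1291] [ 0.6168 -0.0401  0.2018]
  y -0.04 213 [ 0.5493 -0.0397  0.0585] [ 0.5886 -0.0202  0.201 ]
  y -0.02 12 [ 0.5643 -0.0198  0.0744] [ 0.5757 -0.0168  0.1891]
  h3 0.05 42 [ 0.3985 -0.06    0.0404] [ 0.437  -0.0125  0.0595] [ 0.4181 -0.0404  0.0495]
  h3 0.09 65 [ 0.402  -0.0754  0.0804] [ 0.4391 -0.0324  0.1   ] [ 0.4167 -0.0485  0.0883]
  h3 0.12 30 [ 0.4069 -0.0742  0.11  ] [ 0.4331 -0.0292  0.1298] [ 0.4224 -0.0435  0.1198]
  h3 0.135 56 [ 0.4073 -0.0766  0.1262] [ 0.4336 -0.0292  0.144
[... 1638 characters left out ...]
76 [ 0.414  -0.0808  0.1252] [ 0.4427 -0.0368  0.145 ] [ 0.4291 -0.057   0.1385]
  eye ((425.48126220703125, -56.99969482421875), (46.048606872558594, 20.839859008789062), 67.78130340576172) 0.1465178756122456
  crate ((542.0547485351562, 223.73184204101562), (239.78384399414062, 246.48927307128906), 86.6336669921875) [0.5525 0.225  0.0869]
  lev 0.08 157 [ 0.4261 -0.3961  0.0822]
  lev 0.09 45 [ 0.4164 -0.401   0.0906]
  lev 0.1 11 [ 0.4072 -0.401   0.0985]
  lev 0.11 9 [ 0.4036 -0.4022  0.1116]
  lev 0.12 11 [ 0.3986 -0.4041  0.1206]
  lev 0.13 8 [ 0.3929 -0.4028  0.1299]
  lev 0.14 12 [ 0.3946 -0.4018  0.1404]
  lev 0.15 25 [ 0.3924 -0.4009  0.1503]
  lev 0.16 11 [ 0.3898 -0.4041  0.156 ]
```

View pics/s1.png

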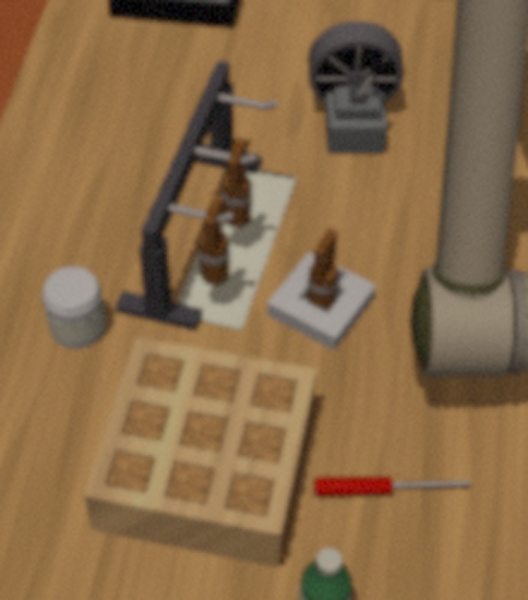

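View pics/s2.png

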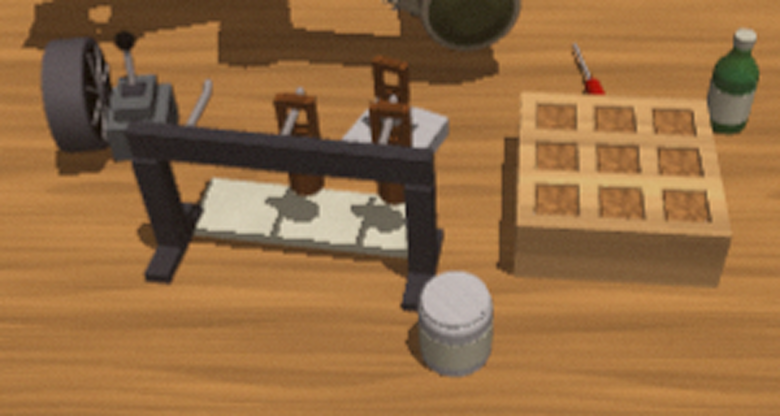

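The crops show handles hanging on the middle peg and the +y peg only, with the -y peg empty. That makes three handles in all. Next I'll move above the crate with the fingers shut.

Emit:
jog_arm(
  plan="0 0 0 0 0 -4 255; 0 0 0 0 0 -4 255; 0 0 6.2 0 0 0 255; 0 0 6.2 0 0 0 255; 0 0 6.2 0 0 0 255; 0 0 6.2 0 0 0 255; 0 0 0 1.475 -3.78 0 255; 0 0 0 1.475 -3.78 0 255; 0 0 0 1.475 -3.78 0 255; 0 0 0 1.475 -3.78 0 255",
  grip_force=40,
)

```text
time_s: 2.73
position: [0.2689, -0.3629, 0.3112]
tool_rot: [[0.998, -0.06, 0.0], [-0.06, -0.998, 0.0], [0.0, -0.0, -1.0]]
ft_force: [1.2, -0.1, -0.2]
grip_width: 0.0003
gripper_force: 0.0
```

Emit:
jog_arm(
  plan="0 0 0 1.475 -3.78 0 255; 0 0 0 1.475 -3.78 0 255; 0 0 0 1.475 -3.78 0 255; 0 0 0 1.475 -3.78 0 255; 0 0 0 1.475 -3.78 0 255; 0 0 0 1.475 -3.78 0 255; 0 0 0 1.475 -3.78 0 255; 0 0 0 1.475 -3.78 0 255; 0 0 0 1.475 -3.78 0 255; 0 0 0 1.475 -3.78 0 255",
)

```text
time_s: 3.57
position: [0.4385, 0.0062, 0.3116]
tool_rot: [[0.998, -0.059, 0.001], [-0.059, -0.998, -0.0], [0.001, 0.0, -1.0]]
ft_force: [1.1, -1.2, 0.2]
grip_width: -0.0003
gripper_force: 0.0
```

Emit:
jog_arm(
  plan="0 0 0 1.475 -3.78 0 255; 0 0 0 1.475 -3.78 0 255; 0 0 0 1.475 -3.78 0 255; 0 0 0 1.475 -3.78 0 255; 0 0 0 0 0 0 255; 0 0 0 0 0 0 255; 0 0 0 0 0 0 255",
)

```text
time_s: 4.15
position: [0.5058, 0.1513, 0.3112]
tool_rot: [[0.998, -0.059, -0.0], [-0.059, -0.998, -0.0], [-0.0, 0.0, -1.0]]
ft_force: [-0.4, 0.4, 0.2]
grip_width: 0.0002
gripper_force: 0.0
```

```bash
cat >> h.py <<'E'
def state():
    s=env.observe(); R=s["tool_rot"]; print("t",round(s["time_s"],2),"pos",s["position"],"head",round(np.degrees(np.arctan2(R[1,0],R[0,0])),2),"z",R[:,2],"F",s["ft_force"],"w",round(s["grip_width"],4)); return s
def to(s,*t):
    "shift in cm along tool axes to world target"
    for p in t: print("to",p,s["tool_rot"].T@(np.array(p)-s["position"])*100)
E
python3 - <<'E'
from h import *
s=state()
im,P,R,C=grab("wrist"); print(C,im["world_from_camera"]); cv2.imwrite("pics/w1.png",im["pixels"][:,:,::-1])
p=P.reshape(-1,3); t=p[(p[:,2]>.08)&(p[:,2]<.1)]
print(rect(t),np.percentile(t,[1,50,99],axis=0))
E
```

```text
t 4.15 pos [0.5058 0.1513 0.3112] head -3.37 z [-0.0005 -0.0003 -1.    ] F [-0.3796  0.4422  0.1831] w 0.0002
[0.5773 0.1468 0.453 ] [[-0.0577 -0.9571 -0.2841  0.5773]
 [-0.9983  0.0554  0.0161  0.1468]
 [ 0.0004  0.2846 -0.9587  0.453 ]
 [ 0.      0.      0.      1.    ]]
((501.3709716796875, 134.8354949951172), (581.242431640625, 326.07452392578125), 89.63488006591797) [[ 0.3881 -0.0549  0.0817]
 [ 0.5517  0.2218  0.0885]
 [ 0.659   0.3782  0.096 ]]
```

View pics/w1.png

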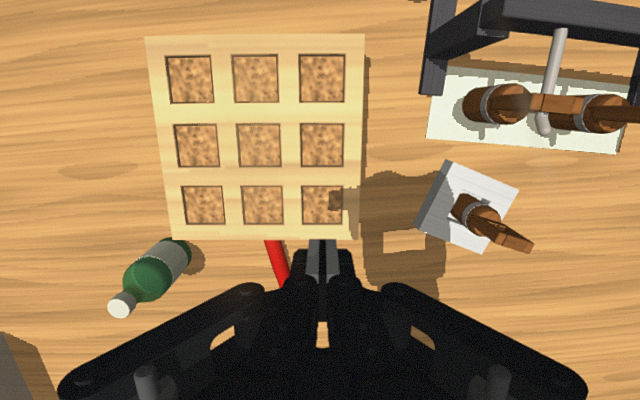

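The wrist picture shows the whole block, with cork pads from (190,78) at upper left to (321,204) at lower right. The rack handles are at (515,105) and (600,110), and handle 3 in its stand is at (490,222). Now I'll fit the pocket lattice and locate handle 3.

Run:
```python
from h import *
from scipy.optimize import least_squares
im,P,R,C=grab("wrist")
# rays to z=.09 plane
G=C+R*((.09-C[2])/R[...,2])[...,None]
blk=(abs(P[...,2]-.09)<.012)&(P[...,0]>.40)&(P[...,1]>.09)
g=cv2.cvtColor(im["pixels"],cv2.COLOR_RGB2GRAY)
g=cv2.GaussianBlur(g,(5,5),0)
print(np.percentile(g[blk],[5,20,40,60,80]))
th,_=cv2.threshold(g[blk].reshape(-1,1),0,255,cv2.THRESH_OTSU)
m=((g<th)&blk).astype(np.uint8); m=cv2.morphologyEx(m,cv2.MORPH_OPEN,np.ones((5,5)))
n,l,st,ce=cv2.connectedComponentsWithStats(m)
for i in range(1,n):
    if st[i,4]>300:
        w=G[l==i]; print(i,st[i],w[:,:2].mean(0),rect(w))
# block outline
big=(abs(P[...,2]-.0885)<.006)&blk
w=G[big]; print("block",rect(w)); print("ztop",np.median(P[big][:,2]))
o=[o for o in models.outline_of("wrist","handle3_mid")]
for k in o[:4]:
    p=P[k["region"]]; p=p[~np.isnan(p[:,0])]; e=p[p[:,2]>.10]
    print(k["confidence"],k["bbox"],np.percentile(p,[2,98],axis=0).round(3).tolist(), rect(e) if len(e)>5 else "")
```

```text
[129. 154. 176. 202. 214.]
1 [ 163   54   51   49 1995] [0.6181 0.2939] ((618.5662841796875, 293.1923522949219), (53.88042068481445, 50.837955474853516), 85.95071411132812)
2 [ 230   57   49   44 1775] [0.6134 0.2206] ((613.0132446289062, 219.64053344726562), (52.57341384887695, 45.356842041015625), 86.24555206298828)
3 [ 300   57   43   44 1605] [0.6086 0.1464] ((608.3319702148438, 145.25120544433594), (46.782405853271484, 45.20936584472656), 86.65699005126953)
4 [ 235  125   47   44 1631] [0.5378 0.225 ] ((537.6373901367188, 223.93341064453125), (53.09761047363281, 50.09374237060547), 86.9417495727539)
5 [ 302  125   40   43 1559] [0.5339 0.1495] ((533.7593383789062, 149.3927459716797), (46.544921875, 48.99119567871094), 86.6251220703125)
6 [ 173  126   47   42 1610] [0.5432 0.2978] ((542.424072265625, 297.2186584472656), (53.099578857421875, 48.32669448852539), 86.39778137207031)
7 [ 180  185   46   41 1596] [0.4702 0.302 ] ((470.0287170410156, 301.3821105957031), (53.44430160522461, 52.40240478515625), 86.79962921142578)
8 [ 240  185   44   41 1517] [0.4661 0.229 ] ((465.7036437988281, 227.82415771484375), (53.051429748535156, 52.08400344848633), 86.72325134277344)
9 [ 303  185   38   40 1423] [0.4623 0.1529] ((461.97308349609375, 153.49603271484375), (46.29907989501953, 50.590545654296875), 86.62397003173828)
10 [342 187  17  53 634] [0.4532 0.117 ] ((448.2662658691406, 118.77906036376953), (19.860647201538086, 69.05500030517578), 88.5481185913086)
block ((539.7030639648438, 223.4630126953125), (240.46298217773438, 239.22129821777344), 86.75819396972656)
ztop 0.08845998395546659
0.8 [493.1, 223.8, 82.8, 60.3] [[0.41, -0.078, 0.019], [0.443, -0.035, 0.146]] ((423.2195129394531, -57.64312744140625), (46.98256301879883, 14.702686309814453), 70.29812622070312)
```

Emit:
jog_arm(
  plan="0 0 0 2.89 -0.07 0 255; 0 0 0 0 0 4 255; 0 0 0 0 0 4 255; 0 0 0 0 0 4 255; 0 0 0 0 0 4 255; 0 0 0 0 0 3.6 255; 0 0 0 0 0 2 255; 0 0 0 0 0 0 255; 0 0 0 0 0 0 255; 0 0 0 0 0 0 255",
)

```text
time_s: 5.13
position: [0.5359, 0.1501, 0.0973]
tool_rot: [[0.998, -0.06, 0.003], [-0.06, -0.998, 0.0], [0.003, -0.0, -1.0]]
ft_force: [0.3, 0.4, -0.1]
grip_width: -0.0002
gripper_force: 0.0
```

Emit:
jog_arm(
  plan="0 0 0 0 0 0.3 255; 0 0 0 0 0 0.2 255; 0 0 0 0 0 0.2 255; 0 0 0 0 0 0 255; 0 0 0 0 0 0 255; 0 0 0 0 0 0 255",
)

```text
time_s: 5.63
position: [0.535, 0.1506, 0.0885]
tool_rot: [[0.998, -0.059, 0.0], [-0.059, -0.998, 0.0], [0.0, -0.0, -1.0]]
ft_force: [0.4, -0.4, -0.8]
grip_width: -0.0
gripper_force: 0.0
```

Emit:
jog_arm(
  plan="0 0 0 0 0 0.2 255; 0 0 0 0 0 0.2 255; 0 0 0 0 0 0.1 255; 0 0 0 0 0 0 255; 0 0 0 0 0 0 255",
)

```text
time_s: 6.05
position: [0.5352, 0.1506, 0.0869]
tool_rot: [[0.998, -0.059, 0.003], [-0.059, -0.998, -0.0], [0.003, -0.0, -1.0]]
ft_force: [-10.9, -1.6, 31.5]
grip_width: 0.0001
gripper_force: 16.0
```

Emit:
jog_arm(
  plan="0 0 0 0 0 -3 255; 0 0 0 3.7 0 0 255; 0 0 0 3.7 0 0 255; 0 0 0 0 0 0 255; 0 0 0 0 0 2.2 255; 0 0 0 0 0 0.3 255; 0 0 0 0 0 0.2 255; 0 0 0 0 0 0.2 255; 0 0 0 0 0 0 255; 0 0 0 0 0 0 255",
)

```text
time_s: 6.88
position: [0.6088, 0.1463, 0.0851]
tool_rot: [[0.998, -0.059, 0.001], [-0.059, -0.998, 0.0], [0.001, -0.0, -1.0]]
ft_force: [-0.1, 0.7, -0.3]
grip_width: 0.0004
gripper_force: 0.2
```

Emit:
jog_arm(
  plan="0 0 0 0 0 -2.9 255; 0 0 0 0 -3.7 0 255; 0 0 0 0 -3.7 0 255; 0 0 0 0 0 0 255; 0 0 0 0 0 2.2 255; 0 0 0 0 0 0.3 255; 0 0 0 0 0 0.2 255; 0 0 0 0 0 0.2 255; 0 0 0 0 0 0 255; 0 0 0 0 0 0 255",
)

```text
time_s: 7.72
position: [0.6135, 0.2197, 0.0851]
tool_rot: [[0.998, -0.06, 0.001], [-0.06, -0.998, 0.0], [0.001, -0.0, -1.0]]
ft_force: [-0.7, -0.4, -0.1]
grip_width: 0.0
gripper_force: 0.2
```

Emit:
jog_arm(
  plan="0 0 0 0 0 -2.9 255; 0 0 0 0 -3.7 0 255; 0 0 0 0 -3.7 0 255; 0 0 0 0 0 0 255; 0 0 0 0 0 2.2 255; 0 0 0 0 0 0.3 255; 0 0 0 0 0 0.2 255; 0 0 0 0 0 0.2 255; 0 0 0 0 0 0 255; 0 0 0 0 0 0 255",
)

```text
time_s: 8.55
position: [0.6179, 0.2936, 0.0851]
tool_rot: [[0.998, -0.06, 0.001], [-0.06, -0.998, 0.0], [0.001, -0.0, -1.0]]
ft_force: [0.4, 0.9, 0.1]
grip_width: -0.0001
gripper_force: 0.2
```

Emit:
jog_arm(
  plan="0 0 0 0 0 -2.9 255; 0 0 0 -3.7 0 0 255; 0 0 0 -3.7 0 0 255; 0 0 0 0 0 0 255; 0 0 0 0 0 2.2 255; 0 0 0 0 0 0.3 255; 0 0 0 0 0 0.2 255; 0 0 0 0 0 0.2 255; 0 0 0 0 0 0 255; 0 0 0 0 0 0 255",
)

```text
time_s: 9.38
position: [0.5442, 0.2983, 0.0849]
tool_rot: [[0.998, -0.059, 0.001], [-0.059, -0.998, 0.0], [0.001, -0.0, -1.0]]
ft_force: [0.3, -0.3, 0.3]
grip_width: 0.0003
gripper_force: 0.2
```

Emit:
jog_arm(
  plan="0 0 0 0 0 -2.9 255; 0 0 0 0 3.7 0 255; 0 0 0 0 3.7 0 255; 0 0 0 0 0 0 255; 0 0 0 0 0 2.2 255; 0 0 0 0 0 0.3 255; 0 0 0 0 0 0.2 255; 0 0 0 0 0 0.2 255; 0 0 0 0 0 0 255; 0 0 0 0 0 0 255",
)

```text
time_s: 10.22
position: [0.539, 0.2238, 0.087]
tool_rot: [[0.998, -0.058, 0.0], [-0.058, -0.998, -0.002], [0.0, 0.002, -1.0]]
ft_force: [-8.6, -8.3, 20.6]
grip_width: 0.0003
gripper_force: 10.1
```

Emit:
jog_arm(
  plan="0 0 0 0 0 -4.1 255; 0 0 0 0 0 -4.1 255; 0 0 0 0 0 -4.1 255; 0 0 0 0 0 -4.1 0; 0 0 0 -1.77 3.66 0 0; 0 0 0 -1.77 3.66 0 0; 0 0 0 -1.77 3.66 0 0; 0 0 0 -1.77 3.66 0 0; 0 0 0 -1.77 3.66 0 0; 0 0 0 -1.77 3.66 0 0",
)

```text
time_s: 11.05
position: [0.4191, 0.0106, 0.2489]
tool_rot: [[0.998, -0.058, 0.0], [-0.058, -0.998, -0.0], [0.0, 0.0, -1.0]]
ft_force: [1.0, -0.3, -0.2]
grip_width: 0.083
gripper_force: 0.0
```

Emit:
jog_arm(
  plan="0 0 0 -1.77 3.66 0 0; 0 0 0 -1.77 3.66 0 0; 0 0 5.6 0 0 0 0; 0 0 5.6 0 0 0 0; 0 0 5.6 0 0 0 0; 0 0 0 0 0 0 0; 0 0 0 0 0 0 0; 0 0 0 0 0 0 0; 0 0 0 0 0 0 0",
)

```text
time_s: 11.8
position: [0.3807, -0.0593, 0.2484]
tool_rot: [[0.939, -0.343, -0.0], [-0.343, -0.939, 0.0], [-0.0, -0.0, -1.0]]
ft_force: [-0.6, 0.1, 0.2]
grip_width: 0.0856
gripper_force: 0.0
```

```bash
cat > h3.py <<'E'
from h import *
s=state(); im,P,R,C=grab("wrist"); cv2.imwrite("pics/w2.png",im["pixels"][:,:,::-1])
for k in models.outline_of("wrist","handle3_mid")[:4]:
    p=P[k["region"]]; p=p[~np.isnan(p[:,0])]; e=p[p[:,2]>.10]
    print(k["confidence"],k["bbox"],np.percentile(p,[2,98],axis=0).round(3).tolist(), rect(e) if len(e)>5 else "")
p=P.reshape(-1,3); e=p[(p[:,2]>.125)&(p[:,2]<.16)&(np.hypot(p[:,0]-.423,p[:,1]+.057)<.08)]
print(len(e)); r=rect(e); print(r); to(s,(r[0][0]/1000,r[0][1]/1000,.2))
E
python3 h3.py
```

```text
t 11.8 pos [ 0.3807 -0.0593  0.2484] head -20.03 z [-0.      0.0001 -1.    ] F [-0.5711  0.0977  0.1941] w 0.0856
0.98 [303.9, 143.1, 58.2, 43.2] [[0.405, -0.08, 0.041], [0.441, -0.039, 0.146]] ((422.5519104003906, -58.45941162109375), (45.96873474121094, 13.985414505004883), 68.89734649658203)
1090
((422.5130615234375, -58.439903259277344), (45.961666107177734, 14.016395568847656), 68.81693267822266)
to (0.4225130615234375, -0.058439903259277344, 0.2) [ 3.898  -1.5074  4.8431]
```

View pics/w2.png

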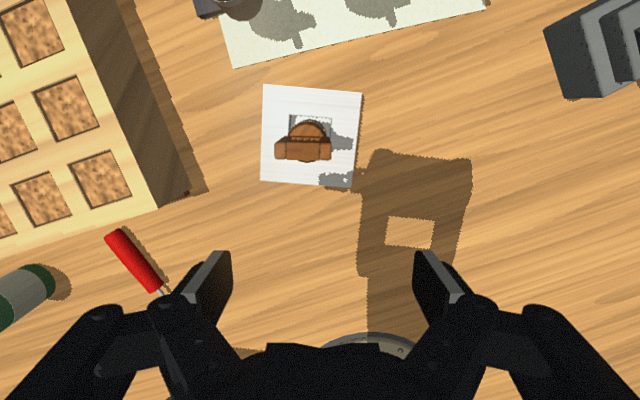

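The picture shows handle 3's eye at (303,148) and its stand, with the fan box at upper right. The fitted eye measures 46.0 x 14.0 mm, matching the given size. I'll grasp it now.

Emit:
jog_arm(
  plan="0 0 1.2 0 0 0 0; 0 0 0 3.87 -1.59 0 0; 0 0 0 0 0 3.8 0; 0 0 0 0 0 3.8 0; 0 0 0 0 0 3.8 0; 0 0 0 0 0 3.6 0; 0 0 0 0 0 0 0; 0 0 0 0 0 0 0",
  grip_force=60,
)

```text
time_s: 12.57
position: [0.422, -0.0587, 0.0982]
tool_rot: [[0.931, -0.365, -0.003], [-0.365, -0.931, 0.001], [-0.003, -0.0, -1.0]]
ft_force: [0.4, 0.1, 0.5]
grip_width: 0.0853
gripper_force: 0.0
```

Emit:
jog_arm(
  plan="0 0 0 0 0 0 255; 0 0 0 0 0 0 255; 0 0 0 0 0 0 255; 0 0 0 0 0 0 255; 0 0 0 0 0 0 255; 0 0 0 0 0 0 255; 0 0 0 0 0 0 255; 0 0 0 0 0 0 255",
)

```text
time_s: 13.23
position: [0.4232, -0.059, 0.1]
tool_rot: [[0.931, -0.365, 0.004], [-0.365, -0.931, -0.001], [0.004, -0.0, -1.0]]
ft_force: [0.5, 1.5, 8.4]
grip_width: 0.0454
gripper_force: 60.4
```

Emit:
jog_arm(
  plan="0 0 0 0 0 -1 255; 0 0 0 0 0 -2 255; 0 0 0 0 0 -3 255; 0 0 0 0 0 -4 255; 0 0 0 0 0 -4 255; 0 0 0 0 0 0 255; 0 0 0 0 0 0 255; 0 0 0 0 0 0 255",
)

```text
time_s: 13.9
position: [0.4217, -0.0586, 0.2378]
tool_rot: [[0.931, -0.365, -0.001], [-0.365, -0.931, 0.0], [-0.001, -0.0, -1.0]]
ft_force: [0.7, 0.9, -3.5]
grip_width: 0.0455
gripper_force: 61.9
```

Run:
```python
from h import *
s=state(); im,P,R,C=grab("wrist"); cv2.imwrite("pics/w3.png",im["pixels"][:,:,::-1])
```

```text
t 13.9 pos [ 0.4217 -0.0586  0.2378] head -21.39 z [-0.0007  0.0004 -1.    ] F [ 0.7463  0.8662 -3.5232] w 0.0455
```

View pics/w3.png

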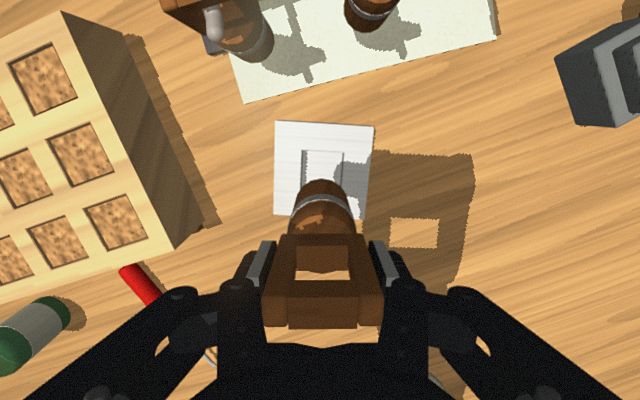

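The handle is held squarely by the eye at (322,275), and the stand's socket is empty at (322,170). I'll check the foot's offset in the tool frame.

```bash
cat > foot.py <<'E'
from h import *
s=state(); im,P,R,C=grab("wrist")
q=(P-s["position"])@s["tool_rot"]*1000; q=q.reshape(-1,3)  # tool frame mm
# foot surface: 18..94 mm ahead; eye -46..14
for a,b in ((-46,-30),(-30,-10),(-10,10),(18,24),(24,40),(40,60),(60,80)):
    m=(q[:,2]>a)&(q[:,2]<b)&(abs(q[:,1])<26)&(q[:,0]>-20)&(q[:,0]<45); w=q[m]
    if len(w)>15: print(a,b,len(w),"x",np.percentile(w[:,0],[2,50,98]),"y",np.percentile(w[:,1],[2,98]))
# cylinder fit r=21, axis x=x0+k*z
from scipy.optimize import least_squares
w=q[(q[:,2]>30)&(q[:,2]<75)&(abs(q[:,1])<24)&(q[:,0]>0)&(q[:,0]<45)]
if len(w)>50:
    f=lambda p:np.hypot(w[:,0]-p[0]-p[2]*w[:,2],w[:,1]-p[1]-p[3]*w[:,2])-21
    r=least_squares(f,[0,0,0,0],loss="soft_l1"); print("cyl x0,y0,kx,ky",r.x,"rms",np.sqrt(np.mean(r.fun**2)))
    print("foot end offset",r.x[0]+r.x[2]*94,r.x[1]+r.x[3]*94)
E
python3 foot.py
```

```text
t 13.95 pos [ 0.4216 -0.0585  0.2373] head -21.39 z [-0.0021  0.001  -1.    ] F [ 0.5151  0.033  -3.3708] w 0.045
-46 -30 6460 x [-7.1881  4.385  10.4994] y [-24.1748  24.7521]
-30 -10 1578 x [-1.167   5.9836 10.9025] y [-25.3142  25.3014]
-10 10 2561 x [-7.7192  4.6773 10.2306] y [-21.8862  23.0849]
18 24 478 x [ 4.7596 15.6114 19.5379] y [-18.2745  19.2373]
24 40 525 x [ 7.3816 17.6672 20.0668] y [-18.2749  19.3421]
40 60 373 x [ 8.0155 18.0674 20.0432] y [-17.644   18.1448]
60 80 329 x [ 7.64   17.7389 19.7506] y [-18.1532  18.3693]
cyl x0,y0,kx,ky [-0.6043  0.5525 -0.0142 -0.004 ] rms 0.2516031002545124
foot end offset -1.9387895737566294 0.18082318221021987
```

Emit:
jog_arm(
  plan="0 0 -6 0 0 0 255; 0 0 -6 0 0 0 255; 0 0 -6 0 0 0 255; 0 0 0 1.02 -3.627 0 255; 0 0 0 1.02 -3.627 0 255; 0 0 0 1.02 -3.627 0 255; 0 0 0 1.02 -3.627 0 255; 0 0 0 1.02 -3.627 0 255; 0 0 0 1.02 -3.627 0 255; 0 0 0 1.02 -3.627 0 255",
)

```text
time_s: 14.83
position: [0.5084, 0.1923, 0.2367]
tool_rot: [[0.998, -0.059, -0.003], [-0.059, -0.998, -0.0], [-0.003, 0.001, -1.0]]
ft_force: [0.4, -0.3, -1.4]
grip_width: 0.0454
gripper_force: 62.4
```

Emit:
jog_arm(
  plan="0 0 0 1.02 -3.627 0 255; 0 0 0 1.02 -3.627 0 255; 0 0 0 1.02 -3.627 0 255; 0 0 0 0 0 0 255; 0 0 0 0 0 0 255; 0 0 0 0 0 0 255; 0 0 0 0 0 0 255",
)

```text
time_s: 15.42
position: [0.5453, 0.2963, 0.2377]
tool_rot: [[0.998, -0.06, -0.001], [-0.06, -0.998, -0.001], [-0.001, 0.001, -1.0]]
ft_force: [-0.3, 0.0, -3.4]
grip_width: 0.0454
gripper_force: 63.0
```

```bash
python3 foot.py; python3 -c "
from h import *
s=env.observe(); to(s,(.5433,.2977,.2))"
```

```text
t 15.42 pos [0.5453 0.2963 0.2377] head -3.44 z [-0.0015 -0.0007 -1.    ] F [-0.3089  0.0365 -3.3935] w 0.0454
-46 -30 6447 x [-7.3445  4.2783 10.4335] y [-24.1462  24.579 ]
-30 -10 1597 x [-1.259   5.8597 10.7636] y [-25.3586  25.4537]
-10 10 2548 x [-7.7952  4.5671  9.9008] y [-22.0963  22.7355]
18 24 495 x [ 4.9565 15.7556 19.3828] y [-18.4887  19.0252]
24 40 530 x [ 7.1091 17.4494 19.937 ] y [-18.542   19.1369]
40 60 360 x [ 8.0826 18.1096 19.9237] y [-17.5706  18.3922]
60 80 332 x [ 7.293  17.471  19.6465] y [-18.4191  18.1747]
cyl x0,y0,kx,ky [-0.698   0.3504 -0.0146 -0.0042] rms 0.2597009278527575
foot end offset -2.0720321876757306 -0.048845311961536464
to (0.5433, 0.2977, 0.2) [-0.2151 -0.1412  3.81  ]
```

Emit:
jog_arm(
  plan="0 0 0 0 -0.13 0 255; 0 0 0 0 0 3 255; 0 0 0 0 0 2 255; 0 0 0 0 0 0.4 255; 0 0 0 0 0 0.4 255; 0 0 0 0 0 0.4 255; 0 0 0 0 0 0.4 255; 0 0 0 0 0 0 255; 0 0 0 0 0 0 255",
)

```text
time_s: 16.22
position: [0.5459, 0.2986, 0.1729]
tool_rot: [[0.998, -0.059, 0.001], [-0.059, -0.998, 0.0], [0.001, -0.0, -1.0]]
ft_force: [0.1, -0.4, -2.5]
grip_width: 0.0455
gripper_force: 63.1
```

Emit:
jog_arm(
  plan="0 0 0 0 0 1 255; 0 0 0 0 0 1 255; 0 0 0 0 0 1 255; 0 0 0 0 0 1 255; 0 0 0 0 0 0.8 255; 0 0 0 0 0 0.4 255; 0 0 0 0 0 0.3 255; 0 0 0 0 0 0 255; 0 0 0 0 0 0 255",
)

```text
time_s: 16.97
position: [0.5456, 0.2985, 0.1174]
tool_rot: [[0.998, -0.059, -0.0], [-0.059, -0.998, -0.0], [-0.0, 0.0, -1.0]]
ft_force: [-1.5, -1.0, -1.8]
grip_width: 0.0456
gripper_force: 63.2
```

Emit:
jog_arm(
  plan="0 0 0 0 0 0 0; 0 0 0 0 0 0 0; 0 0 0 0 0 0 0; 0 0 0 0 0 0 0; 0 0 0 0 0 -2 0; 0 0 0 0 0 -4 0; 0 0 0 0 0 -4 0; 0 0 0 0 0 -4 0; 0 0 0 0 0 -4 0; 0 0 3.6 0 0 0 0",
)

```text
time_s: 17.8
position: [0.547, 0.2991, 0.3065]
tool_rot: [[0.993, -0.121, 0.014], [-0.121, -0.993, 0.005], [0.014, -0.006, -1.0]]
ft_force: [0.3, 0.7, 1.9]
grip_width: 0.0855
gripper_force: 0.0
```

Emit:
jog_arm(
  plan="0 0 0 -0.264 4.05 0 0; 0 0 0 -0.264 4.05 0 0; 0 0 0 -0.264 4.05 0 0; 0 0 0 -0.264 4.05 0 0; 0 0 0 -0.264 4.05 0 0; 0 0 0 -0.264 4.05 0 0; 0 0 0 -0.264 4.05 0 0; 0 0 0 -0.264 4.05 0 0; 0 0 0 -0.264 4.05 0 0; 0 0 0 -0.264 4.05 0 0",
)

```text
time_s: 18.63
position: [0.4693, -0.102, 0.2978]
tool_rot: [[0.993, -0.121, 0.001], [-0.121, -0.993, -0.0], [0.001, 0.0, -1.0]]
ft_force: [1.3, -0.5, 0.2]
grip_width: 0.0852
gripper_force: 0.0
```

Emit:
jog_arm(
  plan="0 0 0 0 0 0 0; 0 0 0 0 0 0 0; 0 0 0 0 0 0 0",
)

```text
time_s: 18.88
position: [0.4702, -0.1, 0.2975]
tool_rot: [[0.993, -0.122, 0.0], [-0.122, -0.993, 0.0], [0.0, -0.0, -1.0]]
ft_force: [0.4, -0.1, 0.1]
grip_width: 0.0856
gripper_force: 0.0
```

```bash
cat > rk.py <<'E'
from h import *
s=state(); im,P,R,C=grab("wrist"); cv2.imwrite("pics/w4.png",im["pixels"][:,:,::-1])
p=P.reshape(-1,3); c=im["pixels"].reshape(-1,3).astype(int)
ok=(p[:,2]>.189)&(p[:,2]<.205)&(p[:,0]>.5)&(p[:,1]<.05)
brown=c[:,0]>c[:,2]+30
t=p[ok&~brown&(p[:,0]>.60)]; print("bar",rect(t),len(t))
for y0 in (-.265,-.153,-.044):
    e=p[ok&brown&(abs(p[:,1]-y0)<.04)&(p[:,0]<.60)]
    if len(e)>20:
        r=rect(e); print("eye",r,len(e),np.median(e[:,2])); to(s,(r[0][0]/1000,r[0][1]/1000,.148))
i3,P3,_,_=grab("side"); p=P3.reshape(-1,3); e=p[(p[:,2]>.1)&(p[:,2]<.175)&(abs(p[:,0]-.543)<.05)&(abs(p[:,1]-.298)<.05)]; print("packed",rect(e),e[:,2].max())
E
python3 rk.py
```

```text
t 18.88 pos [ 0.4702 -0.1     0.2975] head -7.0 z [ 0.0004  0.0002 -1.    ] F [ 0.3839 -0.1248  0.1452] w 0.0856
bar ((0.0, 0.0), (0.0, 0.0), 0.0) 0
eye ((557.2556762695312, -155.22532653808594), (46.424774169921875, 13.984042167663574), 82.40372467041016) 1224 0.19593233324255965
to (0.5572556762695312, -0.15522532653808593, 0.148) [ 9.3137  4.4247 14.9512]
eye ((561.39697265625, -45.33264923095703), (46.07164764404297, 33.53044128417969), 82.52613830566406) 1239 0.19595653171340183
to (0.56139697265625, -0.045332649230957034, 0.148) [ 8.3849 -6.533  14.9536]
packed ((540.2600708007812, 302.5186462402344), (41.804656982421875, 37.41579818725586), 50.68965148925781) 0.1635808121057476
```

View pics/w4.png

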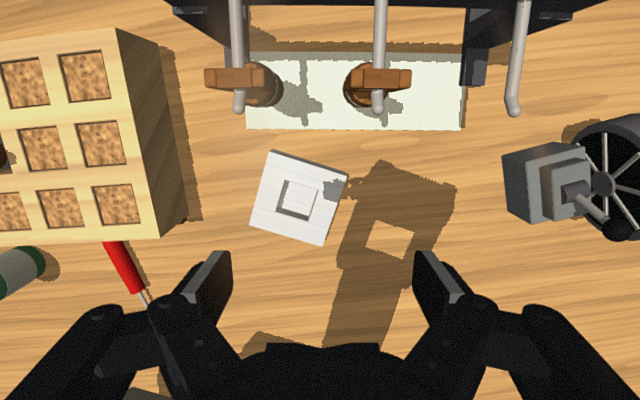

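The picture shows both hanging eyes, at (235,78) and (380,78), aligned with their pegs. The packed handle's top reads 0.163, so it is home. I'll take the +y handle first.

Emit:
jog_arm(
  plan="0 0 0.5 0 0 0 0; 0 0 0 3.12 -2.23 0 0; 0 0 0 3.12 -2.23 0 0; 0 0 0 3.11 -2.24 0 0; 0 0 0 0 0 4 0; 0 0 0 0 0 4 0; 0 0 0 0 0 0 0; 0 0 0 0 0 0 0; 0 0 0 0 0 0 0",
)

```text
time_s: 19.73
position: [0.5724, -0.0459, 0.2198]
tool_rot: [[0.992, -0.13, 0.003], [-0.13, -0.992, -0.001], [0.003, 0.0, -1.0]]
ft_force: [0.4, -0.5, 0.1]
grip_width: 0.0851
gripper_force: 0.0
```

Run:
```python
from h import *
s=state(); im,P,R,C=grab("wrist"); cv2.imwrite("pics/w5.png",im["pixels"][:,:,::-1])
p=P.reshape(-1,3); c=im["pixels"].reshape(-1,3).astype(int)
for a,b in ((.192,.203),(.186,.203)):
    e=p[(p[:,2]>a)&(p[:,2]<b)&(abs(p[:,0]-.572)<.02)&(abs(p[:,1]+.046)<.035)&(c[:,0]>c[:,2]+30)]
    r=rect(e); print(r,len(e)); to(s,(r[0][0]/1000,r[0][1]/1000,.149))
```

```text
t 19.73 pos [ 0.5724 -0.0459  0.2198] head -7.46 z [ 0.0032 -0.0009 -1.    ] F [ 0.3576 -0.4585  0.0758] w 0.0851
((571.5326538085938, -46.686180114746094), (46.2442626953125, 14.855947494506836), 82.91267395019531) 1870
to (0.5715326538085937, -0.046686180114746095, 0.149) [-0.0992  0.0865  7.08  ]
((571.6611328125, -46.68693161010742), (46.273109436035156, 15.102279663085938), 83.33943176269531) 2141
to (0.5716611328125, -0.046686931610107424, 0.149) [-0.0865  0.0849  7.08  ]
```

View pics/w5.png

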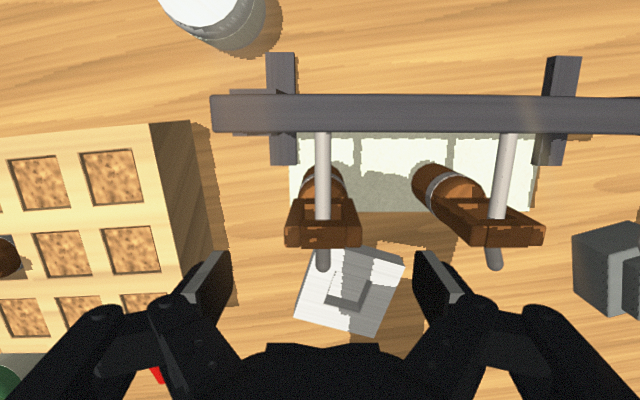

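The eye to be grasped is at (323,228), centred between the fingers.

Emit:
jog_arm(
  plan="0 0 0 -0.07 0.08 0 0; 0 0 0 0 0 3.5 0; 0 0 0 0 0 3 0; 0 0 0 0 0 0.55 0; 0 0 0 0 0 0 0; 0 0 0 0 0 0 0",
)

```text
time_s: 20.28
position: [0.5717, -0.0471, 0.1489]
tool_rot: [[0.991, -0.13, 0.003], [-0.13, -0.991, -0.001], [0.003, 0.0, -1.0]]
ft_force: [-0.0, 0.4, 0.4]
grip_width: 0.0853
gripper_force: 0.0
```

Emit:
jog_arm(
  plan="0 0 0 0 0 0 255; 0 0 0 0 0 0 255; 0 0 0 0 0 0 255; 0 0 0 0 0 0 255; 0 0 0 0 0 0 255; 0 0 0 0 0 0 255; 0 0 0 0 0 0 255",
)

```text
time_s: 20.87
position: [0.5714, -0.0469, 0.1481]
tool_rot: [[0.991, -0.13, 0.003], [-0.13, -0.991, -0.001], [0.003, 0.0, -1.0]]
ft_force: [-0.2, 0.1, 6.4]
grip_width: 0.0448
gripper_force: 60.6
```

Emit:
jog_arm(
  plan="0 0 0 0 0 -0.5 255; 0 0 0 0 0 -0.5 255; 0 0 0 0 0 -0.5 255; 0 0 0 0 0 0 255; 0 0 0 0 0 0 255; 0 0 0 0 0 0 255",
)

```text
time_s: 21.37
position: [0.5706, -0.0467, 0.1616]
tool_rot: [[0.991, -0.13, -0.0], [-0.13, -0.991, 0.0], [-0.0, -0.0, -1.0]]
ft_force: [0.7, -0.8, -2.3]
grip_width: 0.0455
gripper_force: 61.5
```

```bash
python3 foot.py
```

```text
t 21.37 pos [ 0.5706 -0.0467  0.1616] head -7.48 z [-0.0005  0.0001 -1.    ] F [ 0.6633 -0.818  -2.2718] w 0.0455
-46 -30 2852 x [ 3.6947  7.1293 10.725 ] y [-25.1381  25.1867]
-30 -10 3926 x [-0.4723 10.4905 43.712 ] y [-24.2838  24.4686]
-10 10 1860 x [-6.1568  6.7397 10.305 ] y [-22.0706  23.2646]
18 24 226 x [ 5.5035 15.8498 20.1329] y [-18.705   20.0136]
24 40 322 x [ 6.3793 16.641  20.3727] y [-18.3633  20.1878]
40 60 190 x [ 8.8964 16.5837 19.9168] y [-17.7839  19.506 ]
60 80 162 x [ 8.7608 16.1915 19.8214] y [-17.4442  19.7598]
cyl x0,y0,kx,ky [ 1.0084  0.7218 -0.0192  0.0048] rms 0.22762391353261596
foot end offset -0.7945790115467226 1.1691172035968955
```

Emit:
jog_arm(
  plan="0 0 0 -1 0 0 255; 0 0 0 -2 0 0 255; 0 0 0 -2 0 0 255; 0 0 0 -2 0 0 255; 0 0 0 0 0 -2 255; 0 0 0 0 0 -3 255; 0 0 0 0 0 -3 255; 0 0 0 0 0 -3.3 255; 0 0 -4.1 0 0 0 255; 0 0 0 0 0 0 255",
)

```text
time_s: 22.25
position: [0.5017, -0.0377, 0.2762]
tool_rot: [[0.998, -0.056, 0.003], [-0.056, -0.998, -0.001], [0.003, 0.001, -1.0]]
ft_force: [-0.2, -0.6, -3.6]
grip_width: 0.0453
gripper_force: 62.5
```

Emit:
jog_arm(
  plan="0 0 0 1.078 -3.76 0 255; 0 0 0 1.078 -3.76 0 255; 0 0 0 1.078 -3.76 0 255; 0 0 0 1.078 -3.76 0 255; 0 0 0 1.078 -3.76 0 255; 0 0 0 1.078 -3.76 0 255; 0 0 0 1.078 -3.76 0 255; 0 0 0 1.078 -3.76 0 255; 0 0 0 1.078 -3.76 0 255; 0 0 0 0 0 0 255",
)

```text
time_s: 23.08
position: [0.6183, 0.3004, 0.2707]
tool_rot: [[0.998, -0.055, -0.005], [-0.055, -0.998, 0.001], [-0.005, -0.0, -1.0]]
ft_force: [-1.5, 0.2, -3.3]
grip_width: 0.0453
gripper_force: 63.5
```

Emit:
jog_arm(
  plan="0 0 0 0 0 0 255; 0 0 0 0 0 0 255; 0 0 0 0 0 0 255",
)

```text
time_s: 23.33
position: [0.6181, 0.2934, 0.2744]
tool_rot: [[0.998, -0.061, -0.001], [-0.061, -0.998, -0.001], [-0.001, 0.001, -1.0]]
ft_force: [0.2, -0.9, -2.4]
grip_width: 0.045
gripper_force: 63.5
```

```bash
python3 foot.py; python3 -c "
from h import *
s=env.observe(); to(s,(.6172,.2934,.2))"
```

```text
t 23.33 pos [0.6181 0.2934 0.2744] head -3.49 z [-0.0012 -0.0006 -1.    ] F [ 0.1787 -0.8802 -2.4243] w 0.045
-46 -30 2868 x [ 3.7249  7.1067 10.7015] y [-25.12    25.2122]
-30 -10 1571 x [-0.8785  7.1593 10.7161] y [-25.3042  25.2926]
-10 10 2662 x [-6.3104  6.2422  9.8631] y [-21.9468  22.6435]
18 24 338 x [ 5.4324 17.7851 21.0743] y [-18.3278  19.9211]
24 40 525 x [ 8.2324 19.0784 21.566 ] y [-18.0596  19.5926]
40 60 357 x [ 9.4946 19.5163 21.325 ] y [-17.1281  18.6656]
60 80 318 x [ 8.9701 19.2625 21.1354] y [-17.3921  19.3186]
cyl x0,y0,kx,ky [ 0.854   0.615  -0.0158  0.0049] rms 0.23726093428595502
foot end offset -0.6290607717237996 1.0728412790415356
to (0.6172, 0.2934, 0.2) [-0.0894 -0.0084  7.4807]
```

Emit:
jog_arm(
  plan="0 0 0 -0.03 -0.115 0 255; 0 0 0 0 0 3.5 255; 0 0 0 0 0 3.5 255; 0 0 0 0 0 1.5 255; 0 0 0 0 0 0.4 255; 0 0 0 0 0 0.4 255; 0 0 0 0 0 0.4 255; 0 0 0 0 0 0.4 255; 0 0 0 0 0 0 255; 0 0 0 0 0 0 255",
)

```text
time_s: 24.22
position: [0.6182, 0.2957, 0.1746]
tool_rot: [[0.998, -0.059, 0.001], [-0.059, -0.998, 0.0], [0.001, -0.0, -1.0]]
ft_force: [-0.2, -0.2, -2.1]
grip_width: 0.0454
gripper_force: 63.5
```

Emit:
jog_arm(
  plan="0 0 0 0 0 1 255; 0 0 0 0 0 1 255; 0 0 0 0 0 1 255; 0 0 0 0 0 1 255; 0 0 0 0 0 1 255; 0 0 0 0 0 0.5 255; 0 0 0 0 0 0.3 255; 0 0 0 0 0 0 255; 0 0 0 0 0 0 255",
)

```text
time_s: 24.97
position: [0.6179, 0.2956, 0.1159]
tool_rot: [[0.998, -0.059, -0.0], [-0.059, -0.998, -0.0], [-0.0, 0.0, -1.0]]
ft_force: [-0.2, 0.6, -1.5]
grip_width: 0.0454
gripper_force: 63.6
```

Emit:
jog_arm(
  plan="0 0 0 0 0 0 0; 0 0 0 0 0 0 0; 0 0 0 0 0 0 0; 0 0 0 0 0 0 0; 0 0 0 0 0 -2 0; 0 0 0 0 0 -4 0; 0 0 0 0 0 -4 0; 0 0 0 0 0 -4 0; 0 0 0 0 0 -4 0; 0 0 4.2 0 0 0 0",
)

```text
time_s: 25.8
position: [0.6191, 0.2961, 0.3058]
tool_rot: [[0.991, -0.131, 0.015], [-0.132, -0.991, 0.004], [0.014, -0.006, -1.0]]
ft_force: [0.8, 0.1, 0.1]
grip_width: 0.0849
gripper_force: 0.0
```

Emit:
jog_arm(
  plan="0 0 0 0 4.13 0 0; 0 0 0 0 4.13 0 0; 0 0 0 0 4.13 0 0; 0 0 0 0 4.13 0 0; 0 0 0 0 4.13 0 0; 0 0 0 0 4.13 0 0; 0 0 0 0 4.13 0 0; 0 0 0 0 4.13 0 0; 0 0 0 0 4.13 0 0; 0 0 0 0 4.13 0 0",
)

```text
time_s: 26.63
position: [0.5628, -0.1156, 0.2963]
tool_rot: [[0.991, -0.132, 0.001], [-0.132, -0.991, -0.0], [0.001, 0.0, -1.0]]
ft_force: [0.7, -0.0, 0.5]
grip_width: 0.0852
gripper_force: 0.0
```

Emit:
jog_arm(
  plan="0 0 0 0 4.13 0 0; 0 0 0 0 0 0 0; 0 0 0 0 0 4 0; 0 0 0 0 0 3.7 0; 0 0 0 0 0 0 0; 0 0 0 0 0 0 0; 0 0 0 0 0 0 0",
)

```text
time_s: 27.22
position: [0.559, -0.1549, 0.2213]
tool_rot: [[0.991, -0.132, 0.003], [-0.132, -0.991, -0.002], [0.003, 0.001, -1.0]]
ft_force: [0.5, 0.4, 1.0]
grip_width: 0.0856
gripper_force: 0.0
```

Run:
```python
from h import *
s=state(); im,P,R,C=grab("wrist")
p=P.reshape(-1,3); c=im["pixels"].reshape(-1,3).astype(int)
e=p[(p[:,2]>.19)&(p[:,2]<.203)&(abs(p[:,0]-.557)<.025)&(abs(p[:,1]+.155)<.035)&(c[:,0]>c[:,2]+30)]
r=rect(e); print(r,len(e),np.median(e[:,2])); to(s,(r[0][0]/1000,r[0][1]/1000,.149))
i3,P3,_,_=grab("side"); p=P3.reshape(-1,3)
for x,y in ((.543,.298),(.617,.294)):
    e=p[(p[:,2]>.1)&(abs(p[:,0]-x)<.035)&(abs(p[:,1]-y)<.035)]; print("packed",rect(e),e[:,2].max())
```

```text
t 27.22 pos [ 0.559  -0.1549  0.2213] head -7.57 z [ 0.0032 -0.0016 -1.    ] F [0.5147 0.4331 1.0428] w 0.0856
((548.6069946289062, -154.47235107421875), (46.28923034667969, 33.23644256591797), 82.09220886230469) 1917 0.19583147730278555
to (0.5486069946289063, -0.15447235107421875, 0.149) [-1.0578  0.0817  7.2225]
packed ((542.3784790039062, 302.4925231933594), (32.133399963378906, 47.18536376953125), 21.2628173828125) 0.16610552628266118
packed ((614.2881469726562, 297.8470458984375), (41.07859420776367, 35.689605712890625), 48.66850662231445) 0.16505490404370482
```

Emit:
jog_arm(
  plan="0 0 0 -0.1 0.05 0 0; 0 0 0 0 0 3.5 0; 0 0 0 0 0 3.1 0; 0 0 0 0 0 0.6 0; 0 0 0 0 0 0 0; 0 0 0 0 0 0 0",
)

```text
time_s: 27.82
position: [0.5577, -0.1554, 0.1486]
tool_rot: [[0.991, -0.132, 0.002], [-0.132, -0.991, -0.001], [0.002, 0.001, -1.0]]
ft_force: [-1.3, -0.2, 0.1]
grip_width: 0.0851
gripper_force: 0.0
```

Emit:
jog_arm(
  plan="0 0 0 0 0 0 255; 0 0 0 0 0 0 255; 0 0 0 0 0 0 255; 0 0 0 0 0 0 255; 0 0 0 0 0 0 255; 0 0 0 0 0 0 255; 0 0 0 0 0 0 255",
)

```text
time_s: 28.4
position: [0.5574, -0.1555, 0.148]
tool_rot: [[0.991, -0.132, 0.002], [-0.132, -0.991, -0.001], [0.002, 0.001, -1.0]]
ft_force: [-1.2, -0.5, 5.7]
grip_width: 0.0454
gripper_force: 60.5
```

Emit:
jog_arm(
  plan="0 0 0 0 0 -0.5 255; 0 0 0 0 0 -0.5 255; 0 0 0 0 0 -0.5 255; 0 0 0 0 0 0 255; 0 0 0 0 0 0 255; 0 0 0 0 0 0 255",
)

```text
time_s: 28.9
position: [0.5568, -0.155, 0.1616]
tool_rot: [[0.991, -0.132, -0.001], [-0.132, -0.991, 0.0], [-0.001, -0.0, -1.0]]
ft_force: [-0.3, -0.2, -2.3]
grip_width: 0.0454
gripper_force: 61.6
```

```bash
python3 foot.py
```

```text
t 28.9 pos [ 0.5568 -0.155   0.1616] head -7.58 z [-0.0005  0.0003 -1.    ] F [-0.3434 -0.2497 -2.3437] w 0.0454
-46 -30 2820 x [ 3.874   7.0485 10.7635] y [-25.1144  25.1692]
-30 -10 3944 x [-0.7609 10.4479 43.6279] y [-24.3013  24.3636]
-10 10 1853 x [-6.1325  6.6581 10.2664] y [-22.1229  23.1567]
18 24 216 x [ 5.2937 15.6116 19.7748] y [-18.7306  19.9948]
24 40 312 x [ 7.8437 16.6155 20.0854] y [-18.6058  19.9396]
40 60 196 x [ 8.6856 16.4744 19.7728] y [-18.286   19.1477]
60 80 159 x [ 8.6176 15.9495 19.0243] y [-18.0472  19.2563]
cyl x0,y0,kx,ky [ 1.0205  0.6428 -0.0204 -0.0004] rms 0.21624576660500103
foot end offset -0.8996491693805615 0.6062764929215837
```

Emit:
jog_arm(
  plan="0 0 0 -1 0 0 255; 0 0 0 -2 0 0 255; 0 0 0 -2 0 0 255; 0 0 0 -2 0 0 255; 0 0 0 0 0 -2 255; 0 0 0 0 0 -3.5 255; 0 0 0 0 0 -3.5 255; 0 0 0 0 0 -3.5 255; 0 0 -4.2 0 0 0 255; 0 0 0 0 0 0 255",
)

```text
time_s: 29.78
position: [0.4879, -0.146, 0.2884]
tool_rot: [[0.998, -0.056, 0.003], [-0.056, -0.998, -0.002], [0.003, 0.002, -1.0]]
ft_force: [0.1, 0.1, -3.0]
grip_width: 0.0452
gripper_force: 62.6
```

Emit:
jog_arm(
  plan="0 0 0 -0.103 -4.143 0 255; 0 0 0 -0.103 -4.143 0 255; 0 0 0 -0.103 -4.143 0 255; 0 0 0 -0.103 -4.143 0 255; 0 0 0 -0.103 -4.143 0 255; 0 0 0 -0.103 -4.143 0 255; 0 0 0 -0.103 -4.143 0 255; 0 0 0 3.727 -0.29 0 255; 0 0 0 3.727 -0.29 0 255; 0 0 0 3.727 -0.29 0 255",
)

```text
time_s: 30.62
position: [0.6102, 0.1475, 0.2852]
tool_rot: [[0.998, -0.059, -0.003], [-0.059, -0.998, -0.0], [-0.003, 0.0, -1.0]]
ft_force: [1.2, -0.2, -1.4]
grip_width: 0.0451
gripper_force: 63.5
```

Emit:
jog_arm(
  plan="0 0 0 0 0 0 255; 0 0 0 0 0 0 255; 0 0 0 0 0 0 255; 0 0 0 0 0 0 255",
)

```text
time_s: 30.95
position: [0.6087, 0.1462, 0.2866]
tool_rot: [[0.998, -0.06, -0.001], [-0.06, -0.998, -0.0], [-0.001, 0.0, -1.0]]
ft_force: [-0.2, 0.1, -1.5]
grip_width: 0.0455
gripper_force: 63.6
```

```bash
python3 foot.py; python3 -c "
from h import *
s=env.observe(); to(s,(.6086,.1456,.2))"
```

```text
t 30.95 pos [0.6087 0.1462 0.2866] head -3.42 z [-0.0011 -0.     -1.    ] F [-0.1686  0.0759 -1.5484] w 0.0455
-46 -30 2831 x [ 3.6981  6.9737 10.5921] y [-25.1844  25.2507]
-30 -10 1589 x [-0.9485  7.1502 10.7942] y [-25.3675  25.3318]
-10 10 2685 x [-6.259   6.3855  9.8212] y [-21.8481  22.5404]
18 24 328 x [ 6.6294 18.3013 21.3809] y [-18.674   19.7112]
24 40 521 x [ 8.6765 19.3678 21.7819] y [-18.371   19.3149]
40 60 366 x [ 9.5012 19.7309 21.712 ] y [-17.7316  18.4862]
60 80 328 x [ 9.1439 19.5613 21.58  ] y [-17.838   18.8534]
cyl x0,y0,kx,ky [ 0.9717  0.5209 -0.0119 -0.0001] rms 0.23351840335314214
foot end offset -0.14272887660842015 0.50858941868265
to (0.6086, 0.1456, 0.2) [-0.0051  0.0665  8.7081]
```

Foot and pocket are aligned within 0.2 mm. I'll insert the handle.

Emit:
jog_arm(
  plan="0 0 0 0 0 3.5 255; 0 0 0 0 0 3.5 255; 0 0 0 0 0 2.5 255; 0 0 0 0 0 0.4 255; 0 0 0 0 0 0.4 255; 0 0 0 0 0 0.4 255; 0 0 0 0 0 0.4 255; 0 0 0 0 0 0 255; 0 0 0 0 0 0 255",
)

```text
time_s: 31.75
position: [0.6099, 0.1462, 0.1768]
tool_rot: [[0.998, -0.059, 0.002], [-0.059, -0.998, 0.0], [0.002, -0.0, -1.0]]
ft_force: [-0.3, 1.2, -1.9]
grip_width: 0.0451
gripper_force: 63.6
```

Emit:
jog_arm(
  plan="0 0 0 0 0 1 255; 0 0 0 0 0 1 255; 0 0 0 0 0 1 255; 0 0 0 0 0 1 255; 0 0 0 0 0 1 255; 0 0 0 0 0 0.6 255; 0 0 0 0 0 0.4 255; 0 0 0 0 0 0 255; 0 0 0 0 0 0 255",
)

```text
time_s: 32.5
position: [0.6095, 0.1462, 0.1158]
tool_rot: [[0.998, -0.059, -0.001], [-0.059, -0.998, -0.0], [-0.001, 0.0, -1.0]]
ft_force: [-0.0, 0.7, -1.5]
grip_width: 0.0458
gripper_force: 63.8
```

Emit:
jog_arm(
  plan="0 0 0 0 0 0 0; 0 0 0 0 0 0 0; 0 0 0 0 0 0 0; 0 0 0 0 0 0 0; 0 0 0 0 0 -2 0; 0 0 0 0 0 -4 0; 0 0 0 0 0 -4 0; 0 0 0 0 0 -4 0; 0 0 0 0 0 -4 0; 0 0 0 0 0 0 0",
)

```text
time_s: 33.33
position: [0.6112, 0.1464, 0.305]
tool_rot: [[0.998, -0.059, 0.015], [-0.059, -0.998, 0.001], [0.015, -0.002, -1.0]]
ft_force: [1.2, 0.6, 0.7]
grip_width: 0.0852
gripper_force: 0.0
```

Emit:
jog_arm(
  plan="0 0 0 -1.863 3.49 0 255; 0 0 0 -1.863 3.49 0 255; 0 0 0 -1.863 3.49 0 255; 0 0 0 -1.863 3.49 0 255; 0 0 0 -1.863 3.49 0 255; 0 0 0 -1.863 3.49 0 255; 0 0 0 -1.863 3.49 0 255; 0 0 0 -1.863 3.49 0 255; 0 0 0 -1.863 3.49 0 255; 0 0 0 -1.863 3.49 0 255",
)

```text
time_s: 34.17
position: [0.4017, -0.1924, 0.2961]
tool_rot: [[0.998, -0.059, 0.001], [-0.059, -0.998, -0.001], [0.001, 0.001, -1.0]]
ft_force: [0.4, -0.5, 0.4]
grip_width: -0.0003
gripper_force: 0.0
```

Emit:
jog_arm(
  plan="0 0 0 -1.863 3.49 0 255; 0 0 0 -1.863 3.49 0 255; 0 0 0 -1.863 3.49 0 255; 0 0 0 -1.863 3.49 0 255; 0 0 0 -1.863 3.49 0 255; 0 0 0 0 0 0 255; 0 0 0 0 0 0 255; 0 0 0 0 0 0 255; 0 0 0 0 0 0 255",
)

```text
time_s: 34.92
position: [0.3004, -0.359, 0.296]
tool_rot: [[0.998, -0.058, 0.0], [-0.058, -0.998, -0.0], [0.0, 0.0, -1.0]]
ft_force: [1.0, 0.3, -0.0]
grip_width: 0.0001
gripper_force: 0.0
```

Run:
```python
from h import *
s=state(); im,P,R,C=grab("wrist"); cv2.imwrite("pics/w6.png",im["pixels"][:,:,::-1])
p=P.reshape(-1,3)
b=p[(abs(p[:,2]-.06)<.005)&(np.hypot(p[:,0]-.42,p[:,1]+.40)<.1)]; print("box",rect(b),len(b))
for o in models.outline_of("wrist","switch_tip")[:2]:
    w=P[o["region"]]; w=w[~np.isnan(w[:,0])]; print(o["confidence"],len(w))
    for z0 in np.arange(.07,.17,.01):
        e=w[abs(w[:,2]-z0)<.005]
        if len(e): print("  ",round(z0,2),len(e),np.median(e,0))
for o in models.tip_of("wrist","switch_tip")[:2]: u,v=np.round(o["at"]).astype(int); print(o,P[v,u])
i3,P3,_,_=grab("side"); p=P3.reshape(-1,3)
for x,y in ((.543,.298),(.617,.294),(.609,.146)):
    e=p[(p[:,2]>.1)&(abs(p[:,0]-x)<.035)&(abs(p[:,1]-y)<.035)]; print("packed",rect(e),e[:,2].max())
cv2.imwrite("pics/s3.png",cv2.resize(i3["pixels"][80:330,230:450],None,fx=2.4,fy=2.4)[:,:,::-1])
```

```text
t 34.92 pos [ 0.3004 -0.359   0.296 ] head -3.3 z [ 0.0003 -0.0002 -1.    ] F [ 1.0402  0.3214 -0.0286] w 0.0001
box ((406.7697448730469, -405.89617919921875), (136.70228576660156, 84.94962310791016), 8.957822799682617) 2544
0.61 777
   0.08 2 [ 0.3803 -0.4007  0.0829]
   0.1 25 [ 0.4049 -0.4014  0.1012]
   0.11 32 [ 0.4012 -0.402   0.1107]
   0.12 37 [ 0.3974 -0.4027  0.1192]
   0.14 1 [ 0.3715 -0.4001  0.1438]
   0.15 294 [ 0.3818 -0.4019  0.1527]
   0.16 386 [ 0.3826 -0.4062  0.1572]
{'at': [370.4, 92.8], 'confidence': 0.79} [ 0.3819 -0.4051  0.1601]
packed ((541.4866333007812, 301.94122314453125), (46.845802307128906, 31.464080810546875), 60.05680847167969) 0.16567464809835863
packed ((614.6286010742188, 296.3696594238281), (33.21621322631836, 45.21004104614258), 23.672746658325195) 0.16679422559601176
packed ((607.4827880859375, 151.12205505371094), (33.631385803222656, 46.22010040283203), 22.061365127563477) 0.16392987539391823
```

View pics/w6.png

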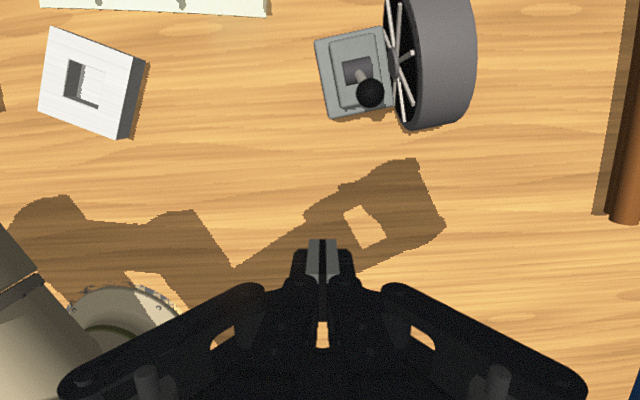

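View pics/s3.png

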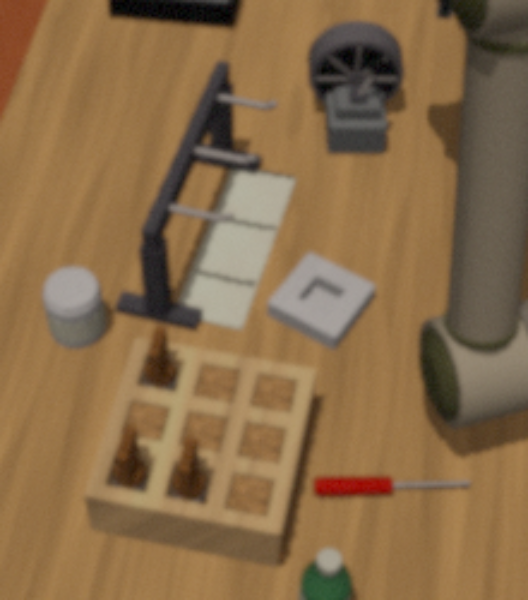

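The side crop shows three handles standing in the block, at (160,360), (130,460) and (190,470). The wrist view shows the lever knob at (370,92), leaning to the robot. I'll throw it with the shut fingers.

Emit:
jog_arm(
  plan="0 0 -6.2 0 0 0 255; 0 0 -6.1 0 0 0 255; 0 0 0 1.73 2.6 0 255; 0 0 0 1.73 2.6 0 255; 0 0 0 0 0 4 255; 0 0 0 0 0 4 255; 0 0 0 0 0 4 255; 0 0 0 0 0 3.6 255; 0 0 0 0 0 0 255; 0 0 0 0 0 0 255",
)

```text
time_s: 35.95
position: [0.3422, -0.4054, 0.1397]
tool_rot: [[0.988, 0.156, -0.001], [0.156, -0.988, 0.002], [-0.001, -0.002, -1.0]]
ft_force: [1.2, -0.5, 0.6]
grip_width: -0.0001
gripper_force: 0.0
```

Emit:
jog_arm(
  plan="0 0 0 1.5 0 0 255; 0 0 0 1 0 0 255; 0 0 0 1 0 0 255; 0 0 0 1 0 0 255; 0 0 0 1 0 0 255; 0 0 0 1 0 0 255; 0 0 0 0.5 0 0 255; 0 0 0 0 0 0 255; 0 0 0 0 0 0 255",
)

```text
time_s: 36.7
position: [0.4114, -0.3948, 0.1396]
tool_rot: [[0.988, 0.156, -0.0], [0.156, -0.988, 0.0], [-0.0, -0.0, -1.0]]
ft_force: [0.1, 0.4, -0.0]
grip_width: 0.0003
gripper_force: 0.0
```

```bash
cat > lv.py <<'E'
from h import *
s=state(); im,P,R,C=grab("wrist"); cv2.imwrite("pics/w7.png",im["pixels"][:,:,::-1])
for cam in ("wrist","scene","side"):
    if cam!="wrist": im,P,R,C=grab(cam)
    for o in models.outline_of(cam,"switch_tip")[:2]:
        w=P[o["region"]]; w=w[~np.isnan(w[:,0])]; print(cam,o["confidence"],len(w),np.percentile(w,[2,50,98],axis=0).tolist())
        for z0 in np.arange(.09,.175,.01):
            e=w[abs(w[:,2]-z0)<.005]
            if len(e)>2: print("  ",round(z0,2),len(e),np.median(e,0))
E
python3 lv.py
```

```text
t 36.7 pos [ 0.4114 -0.3948  0.1396] head 8.95 z [-0.0001  0.0004 -1.    ] F [ 0.1313  0.3604 -0.0239] w 0.0003
wrist 0.84 2475 [[0.42615006217849977, -0.410628723781148, 0.08457906338043825], [0.44015824820771654, -0.3980882735730808, 0.154129320316151], [0.4496035804692111, -0.3871324109173306, 0.15802163015364742]]
   0.09 10 [ 0.412  -0.39    0.0924]
   0.14 34 [ 0.4485 -0.3962  0.1442]
   0.15 1383 [ 0.4432 -0.3968  0.1522]
   0.16 985 [ 0.4381 -0.3987  0.1565]
scene 0.61 57 [[0.42334888836757784, -0.4058585070124226, 0.10139930153252093], [0.4439296918504495, -0.3952478186879555, 0.14665896163639913], [0.45321150651283343, -0.38595254226523545, 0.1569222868073144]]
   0.11 3 [ 0.4259 -0.3973  0.1095]
   0.12 7 [ 0.4308 -0.3963  0.12  ]
   0.14 13 [ 0.4492 -0.3917  0.1414]
   0.15 28 [ 0.4469 -0.3942  0.1507]
   0.16 3 [ 0.4414 -0.3909  0.1572]
side 0.56 75 [[0.4109793910823951, -0.4212552557132523, 0.08572998243691743], [0.4306849244935328, -0.3949114649171759, 0.1434170561295387], [0.4484885558792163, -0.3846557051449482, 0.16027596196162752]]
   0.09 5 [ 0.414  -0.4035  0.0914]
   0.1 8 [ 0.4148 -0.3974  0.1025]
   0.11 6 [ 0.4205 -0.3977  0.1116]
   0.12 5 [ 0.4261 -0.3952  0.124 ]
   0.13 5 [ 0.427  -0.3934  0.1262]
   0.14 7 [ 0.4341 -0.3912  0.1393]
   0.15 25 [ 0.4382 -0.3909  0.1504]
   0.16 12 [ 0.4366 -0.3928  0.1587]
```

Emit:
jog_arm(
  plan="0 0 0 0.3 0 0 255; 0 0 0 0.3 0 0 255; 0 0 0 0.3 0 0 255; 0 0 0 0 0 0 255; 0 0 0 0 0 0 255",
)

```text
time_s: 37.42
position: [0.4185, -0.3938, 0.1396]
tool_rot: [[0.988, 0.155, -0.005], [0.155, -0.988, 0.0], [-0.004, -0.001, -1.0]]
ft_force: [-10.4, -1.3, 2.4]
grip_width: 0.0
gripper_force: 5.4
```

It is against the stop at 10 N. I'll back off, check and hand in.

Emit:
jog_arm(
  plan="0 0 0 -3 0 0 255; 0 0 0 -3 0 0 255; 0 0 0 0 0 -4 255; 0 0 0 0 0 -4 255; 0 0 0 0 0 -4 255; 0 0 0 0 0 0 255; 0 0 0 0 0 0 255; 0 0 0 0 0 0 255; 0 0 0 0 0 0 255",
)

```text
time_s: 38.17
position: [0.3607, -0.4025, 0.2584]
tool_rot: [[0.988, 0.155, -0.001], [0.155, -0.988, 0.002], [-0.001, -0.003, -1.0]]
ft_force: [0.6, 1.1, -0.1]
grip_width: -0.0001
gripper_force: 0.0
```

```bash
python3 lv.py
python3 - <<'E'
from h import *
_,P,_,_=grab("scene"); p=P.reshape(-1,3)
for x,y in ((.543,.298),(.617,.294),(.609,.146)):
    e=p[(p[:,2]>.1)&(abs(p[:,0]-x)<.035)&(abs(p[:,1]-y)<.035)]; print(rect(e),e[:,2].max())
E
```

```text
t 38.17 pos [ 0.3607 -0.4025  0.2584] head 8.93 z [-0.0013  0.0024 -1.    ] F [ 0.6469  1.1248 -0.1197] w -0.0001
wrist 0.87 1032 [[0.41358341575926616, -0.40883196211410705, 0.09698526661789714], [0.43899297713186736, -0.3988206606961308, 0.1512013052798408], [0.45260596904528805, -0.38672345355282034, 0.15589945081713344]]
   0.09 6 [ 0.4114 -0.4027  0.0939]
   0.1 50 [ 0.4145 -0.4023  0.1   ]
   0.11 47 [ 0.4192 -0.4013  0.1106]
   0.12 65 [ 0.4242 -0.4012  0.1198]
   0.13 20 [ 0.4274 -0.4005  0.1265]
   0.14 14 [ 0.4392 -0.3972  0.1445]
   0.15 734 [ 0.4412 -0.3976  0.1518]
   0.16 89 [ 0.4411 -0.3982  0.1555]
scene 0.7 3756 [[0.42715047706830794, 0.10317807237729971, 0.003208521768010986], [0.6463142550826719, 0.2137781660346366, 0.08579438666256695], [0.6676951296086281, 0.334174272597654, 0.09063442362226092]]
   0.09 2003 [0.5687 0.2118 0.0879]
scene 0.52 45 [[0.426886692653542, -0.4000006201775437, 0.10319612901025332], [0.449115316925882, -0.39364993518371827, 0.14406872447922214], [0.4582902010879361, -0.38573847331571953, 0.15396346657934892]]
   0.1 3 [ 0.427  -0.398   0
[... 407 characters left out ...]
[0.42649264104304435, -0.40712908077363874, 0.11443092869885628], [0.43986853002637444, -0.3912206760057291, 0.14799427147521982], [0.4530119690573725, -0.3796569250275255, 0.15884672054929733]]
   0.13 5 [ 0.4305 -0.3928  0.129 ]
   0.14 9 [ 0.4448 -0.3902  0.1422]
   0.15 21 [ 0.4413 -0.3899  0.1492]
   0.16 8 [ 0.4415 -0.3932  0.1568]
((547.165283203125, 298.5892333984375), (46.16094970703125, 17.395565032958984), 87.62689971923828) 0.16142957006008807
((624.0643310546875, 294.3345031738281), (27.859575271606445, 47.2127571105957), 2.573911666870117) 0.16177825102588428
((618.0930786132812, 145.58758544921875), (45.88902282714844, 26.669605255126953), 86.1979751586914) 0.16167825762933286
```

```bash
python3 -c "
from rig import job
print(job.close_job())"
```

```text
the job is handed in; nothing more can be done
None
```

All three handles that were there (two on the rack, one in the stand) are packed fully home, the fan lever is thrown over against its stop, and the job is handed in; the oil bottle, tin and screwdriver were not touched, and no verdict came back.

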